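# Clear the labeller's catch tray and hold its tension arm for re-threading

### The arm

A 7-joint arm with a two-finger parallel gripper is mounted at the origin on the work surface. World frame = base frame: x ahead of the robot, y to its left, z up, the work surface at z = 0. Lengths are in m, angles in rad, forces in N, time in s.
With the tool pointing down it reaches from about 0.425 to 1.025 m from the base axis. Payload 9.4 kg.
Tool frame: the origin (TCP) lies on the centre line of the jaws, within the pads' length; the fingertips stand ahead of it and the grasp point (between the pads) lies 2 mm behind it (finger_overhang is the z of the fingertips in the tool frame, in m); z points along the fingers, y is the direction in which the jaws open and shut (so a half turn about z gives the same grasp; the last joint's range is limited). The gripper opens to 85 mm and grips with 20 to 120 N. Pads are 22 mm wide; open, the fingers measure 114 mm over their backs; the gripper's body (76 mm by 85 mm) begins 54 mm behind the grasp point. The pads swing forward as they close: fully open they stand 13 mm farther back than shut.
Start: joints at [-1.249, 0.599, -0.003, 1.599, 0.002, 0.943, -0.08], TCP at [0.282, 0.668, 0.248] pointing down, gripper open.
Joint ranges: [-2.57, 2.57], [-0.35, 1.97], [-1.29, 1.29], [0.11, 2.56], [-1.05, 4.19], [0.11, 1.86], [-2.63, 2.63]. Speed limits (rad/s): [2.22, 2.22, 3.01, 3.01, 3.14, 3.14, 3.14].

### API

Orientations are given as a rotation vector (axis times angle).
In Python, from plant import observe, camera, close_job, finger_overhang gives the robot as it stands.
- The arm moves only by the shell command python3 -m jog 'ROWS' [OPENING] [FORCE]. ROWS is JSON, a list of rows, each an object of numbers: "x", "y", "z": the shift along the tool's x, y, z in units of 0.06 m (1.0 is 0.06 m); "wx", "wy", "wz": the turn, a rotation vector about the tool's x, y, z in units of 5 degrees (1.0 is 5 degrees). A call has 1 to 12 rows; each row shifts and turns the commanded pose from where the row before left it, along the tool's axes as they then stand; what a row does not reach is not made up. A row lasts 1/8 s, in which the tool goes at most 62.5 mm and 10.7 degrees, less where a joint would pass 70% of its speed; a pose out of reach is approached as far as the arm can. A call with a number of a shift or a turn outside -1 to 1 is refused whole. A call with a gripper value outside its range is refused whole. OPENING is the closure, from 0 (fully open) to 1 (shut), set as the call begins (- or left out, the last holds). The fingers move at their own pace and stop on an object; FORCE is the grip in N (left out, the last holds). Time passes only in rows, so rows that do not move let the fingers close. It gives the time, the measured TCP pose, the force and the opening at its end, in the units of the state.
- observe(): the state, without advancing time (a new reading comes with each control period).
- camera(name): name is "scene" or "top" or "wrist"; returns a dict with "image" (420x560x3 uint8, blue, green, red), "fovy" (degrees; the focal length in pixels is half the picture's height over the tangent of half this angle, whatever the lens; pixels are square), "cx", "cy" (the principal point, pixels), "camera_from_world" (4x4, takes a point from world to camera coordinates). Camera axes: x right, y up, looking along -z (the intrinsics and any distortion apply to the point x, -y, -z); pixel columns grow to the right and rows downward; lengths in m; the calibration is good to about 2 mm. A picture is of the moment at which its call begins. There is no depth.
- close_job(): hands the job in, once; it reports no verdict.
The state is a dict: "time": time; "joint_pos": joint angles; "qd": joint speeds; "joint_efforts": joint torques, N m; "ee_pos": TCP position; "eef_rot": TCP orientation; "contact_force": force on the tool from outside, world axes, zero at the start; "moment": the same for the moment, N m; "finger_gap": opening from 0.0 (shut) to 1.0 (fully open).
Only numpy, scipy, OpenCV 4.12 (cv2) and the standard library are available. Lean on these libraries where they do the work, as an engineer would, in place of code of your own. Each camera call takes 0.05 s, during which the arm holds its last target.

### The job

The bottle labeller has run out of labels and a colleague is about to thread the new roll. Take the two finished, labelled bottles out of the catch tray at the end of its belt and stand them upright in the grey tote without dropping them; then ease the labeller's spring-loaded tension arm (the bar with the upright roller) round against its spring all the way to its end stop and keep it held there with the fingers: finish while still holding it, do not let go. Never let the arm fly, leave the unlabelled bottles on the belt and the other things on the bench where they are, and do not knock over or take out the bottle already in the tote.

Things in the scene. Friction and masses are not known exactly. Their poses are not given: they have to be found in the camera images.
- labeller: Bench-top bottle labeller, fixed. Origin: centre of its underside; -x is its front with the belt, y along the belt, z up; mm in this frame. Belt: x -150 to -70, y -210 to 210, top at z 50, guide rails (top z 88) over y -30 to 200, pressure pad (top z 113) at x -150 to -136, y -120 to -50. White housing with metal deck: x -60 to 150, y -170 to 210, top z 110.
- tray_floor (a point): Centre of the floor of the sheet-steel catch tray at the belt's -y end (its axes are those of the labeller). The tray is 190 (x) by 150 (y) mm, floor 50 mm above the bench, level with the belt; rim 10 mm high on three sides.
- supply_hub (a point): Centre of the supply turntable, at deck height (z 110). An empty core of 38 mm radius stands on it. Labeller frame: supply (80, 140), rewind spool of 45 mm radius (95, -115), rubber drive roller of 22 mm radius (-30, -130), thin guide post (-35, 125), touch panel 45 by 62 mm, 45 high (-20, 172); none of them reaches more than 63 mm above the deck.
- tension_arm (a joint): Angle of the tension arm about its upright pivot on the deck: 0 parked (where the spring keeps it), 1.10 rad at its end stop; grows as the arm turns clockwise seen from above, towards the supply turntable. Flat steel arm 11-17 mm above the deck, 20 mm wide, roller on its free end. The spring pulls back towards 0: about 2.7 N at the roller when parked, 8 N at the stop; released, it flies back.
- roller_top (a point): Centre of the top of the tension arm's idler roller (moves with the arm), 194 mm above the bench, 110 mm from the pivot axis. The roller is an upright white plastic cylinder 26 mm in diameter and 62 mm high that spins freely on its axis, from 22 to 84 mm above the deck, over a thin black flange of 36 mm diameter.
- pivot_axis (a point): Point on the arm's upright pivot axis at deck height (110 mm above the bench), fixed to the labeller.
- stop_point (a point): Where roller_top stands when the arm is at its end stop (fixed to the labeller).
- bottle_a: Finished bottle: amber glass, 38 mm in diameter, 85 mm high with its white cap (neck and cap are narrower, the full-width body goes up to about 50 mm), paper label round it, about 110 g, standing in the catch tray. Origin: centre of its underside, z up.
- bottle_b: The second finished bottle, the same as bottle_a, also standing in the catch tray.
- tote: Open grey plastic tote, 260 (x) by 170 (y) by 80 mm high, walls and floor 4 mm, loose on the bench, about 0.6 kg. Origin: centre of its underside, z up. The half of it at its -x end is empty.
- early_bottle: Labelled bottle finished earlier, same size, already standing in the tote near the middle of its +x end, about 95 mm from the tote's centre. Origin: centre of its underside.
- bare_a: Unlabelled bottle, same size, standing on the infeed (+y) half of the belt between the guide rails; to be left alone. Origin: centre of its underside.
- bare_b: A second unlabelled bottle on the belt, to be left alone.
- new_roll: The new label roll: white paper ring, 120 mm outside, 76 mm hole, 40 mm high, lying on the bench left of the robot. Leave alone. Origin: centre of its underside.
- beaker: Empty glass beaker, 68 mm in diameter, 85 mm high, on the bench. Leave alone. Origin: centre of its underside.
- screwdriver: Black-handled screwdriver, 180 mm long, lying on the bench. Leave alone.
Mind the look-alikes: they are no part of the job. Leave any blue look-alike of the bottle_b alone. What is shaped like the bottle_a but green is not meant.

How it is judged:
By the outcome, as a careful person would: the job done as asked, in the order asked, and still so for the second after the job is handed in, while the arm keeps its last pose, push and grip.
It also fails if it takes over 62 s, if anything falls off the work surface, if the arm or the gripper's body presses on something with over 40 N, if the wrist force passes 120 N, or if a joint passes its speed limit or range.

## Working session

There is one attempt and no reset: what is moved stays moved. The work goes in short steps, Python scripts to look and compute and a shell command to move; the robot and the scene stay as the last step left them, time stands still between calls to the robot, and variables do not carry over. Pictures are saved under pics/ and viewed, and the job is handed in when it is done.

```bash
mkdir -p pics; ls; python3 - <<'E'
from plant import observe, camera, finger_overhang
import cv2
print(finger_overhang, observe())
for n in ["scene","top","wrist"]:
    c=camera(n); cv2.imwrite(f"pics/{n}0.png",c["image"]); print(n,c["fovy"],c["cx"],c["cy"],c["camera_from_world"].tolist() if hasattr(c["camera_from_world"],'tolist') else c["camera_from_world"],[k for k in c])
E
```

```text
pics
0.017 {'time': 0.0, 'joint_pos': array([-1.24871875,  0.60014572, -0.00255185,  1.60011597,  0.0017946 ,
        0.94288548, -0.07980402]), 'qd': array([ 0.00098783, -0.00171291, -0.00047142,  0.00087157, -0.00125761,
        0.00140524,  0.00069435]), 'joint_efforts': array([ 2.04801174e-03, -7.76453948e+01,  1.56545252e+00, -2.58037162e+01,
        1.22396226e-02,  8.55067803e-03, -7.76624461e-06]), 'ee_pos': array([0.28134929, 0.66771093, 0.24740689]), 'eef_rot': array([-6.22131189e-01, -3.07919585e+00,  2.42248798e-03]), 'contact_force': array([ 0.72950815, -0.04977235,  0.03766667]), 'moment': array([-0.04520437, -0.01629511, -0.02228571]), 'finger_gap': 0.9952072970583856}
scene 47.538925331512175 278.03266086448383 209.35704694430908 [[-0.8500575397662984, 0.5266130423805085, 0.008993479927857229, 0.3756329157003657], [-0.3129883709368779, -0.5188111865027591, 0.7955333006341586, 0.09465660526649329], [0.42360412975412237, 0.6734342257075624, 0.6058431190505581, -1.719347783058016], [0.0, 0.0, 0.0, 1.0]] ['image', 'fovy', 'cx', 'cy', 'camera_from_world']
top 57.62561697001024 279.2826963985255 208.27428488475428 [[-0.0049610893274965335, -0.9997694662504027, -0.02089023566333514, 0.08603487246565465], [0.9802125739895984, -0.008995898598796669, 0.19774322643541137, -0.5116774060568595], [-0.19788556638969607, -0.019495849860553593, 0.9800312313660438, -1.088959737673642], [0.0, 0.0, 0.0, 1.0]] ['image', 'fovy', 'cx', 'cy', 'camera_from_world']
wrist 70.71443381199767 281.5001956837703 209.53437824629526 [[0.38769717265056236, 0.921785592644406, -0.0014911445148714853, -0.7252075274868889], [-0.8906528833754963, 0.37418509584825493, -0.2583078693728668, 0.0361918099531214], [-0.23754650840136068, 0.10147332279095095, 0.9660614996510777, -0.3771945108125348], [0.0, 0.0, 0.0, 1.0]] ['image', 'fovy', 'cx', 'cy', 'camera_from_world']
```

View pics/scene0.png

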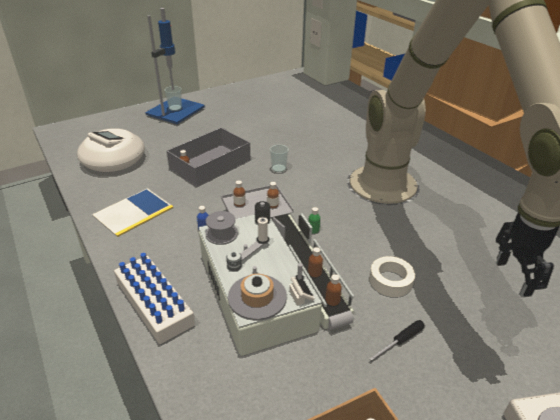

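View pics/top0.png

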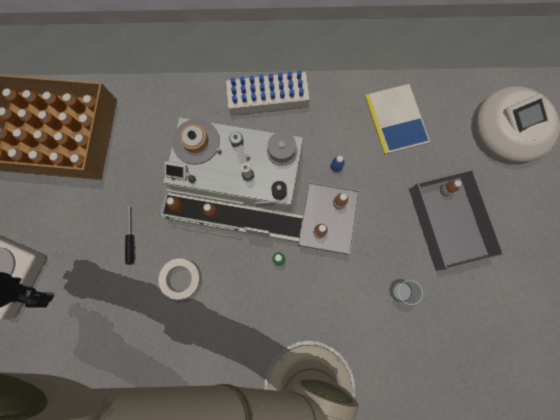

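View pics/wrist0.png

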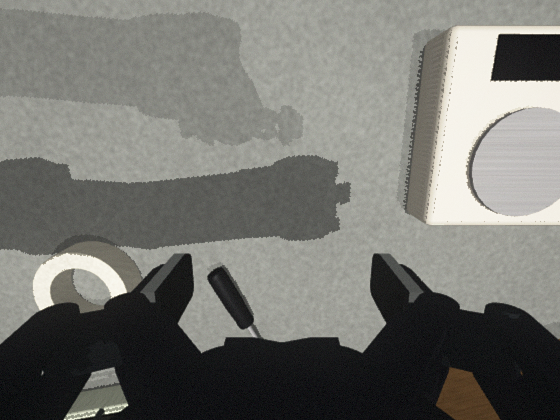

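```bash
cat > h.py <<'E'
import numpy as np, cv2
from scipy.spatial.transform import Rotation as R
def K(c):
    f=210/np.tan(np.radians(c["fovy"]/2)); return f
def proj(c,P):
    T=np.array(c["camera_from_world"]); P=np.atleast_2d(P); q=P@T[:3,:3].T+T[:3,3]
    f=K(c); return np.c_[c["cx"]+f*q[:,0]/-q[:,2], c["cy"]+f*(-q[:,1])/(-q[:,2])]
def unproj(c,uv,z):
    T=np.array(c["camera_from_world"]); f=K(c); out=[]
    uv=np.atleast_2d(uv); z=np.broadcast_to(z,len(uv))
    o=-T[:3,:3].T@T[:3,3]
    for (u,v),zz in zip(uv,z):
        d=T[:3,:3].T@np.array([(u-c["cx"])/f,-(v-c["cy"])/f,-1]); out.append(o+d*(zz-o[2])/d[2])
    return np.array(out)
def crop(c,x0,y0,x1,y1,s,fn):
    im=cv2.resize(c["image"][y0:y1,x0:x1],None,fx=s,fy=s,interpolation=cv2.INTER_CUBIC)
    for x in range((x0+9)//10*10,x1,10):
        X=int((x-x0+.5)*s); cv2.line(im,(X,0),(X,4 if x%50 else 10),(0,0,255),1)
        if x%50==0: cv2.putText(im,str(x),(X,20),0,.4,(0,0,255),1)
    for y in range((y0+9)//10*10,y1,10):
        Y=int((y-y0+.5)*s); cv2.line(im,(0,Y),(4 if y%50 else 10,Y),(0,0,255),1)
        if y%50==0: cv2.putText(im,str(y),(12,Y+4),0,.4,(0,0,255),1)
    cv2.imwrite("pics/"+fn,im)
E
python3 - <<'E'
from h import *; from plant import camera
import pickle
cs={n:camera(n) for n in ["scene","top"]}; pickle.dump(cs,open("c0.pkl","wb"))
crop(cs["top"],155,110,365,255,3.8,"t1.png")
crop(cs["top"],300,160,510,310,3.8,"t2.png")
crop(cs["scene"],160,120,360,330,2.8,"s1.png")
E
```

```text
(no output)
```

View pics/t1.png

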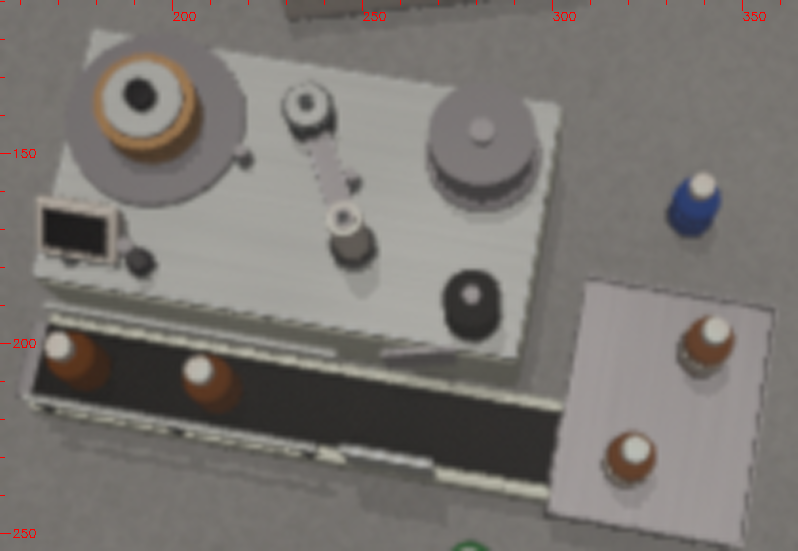

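View pics/t2.png

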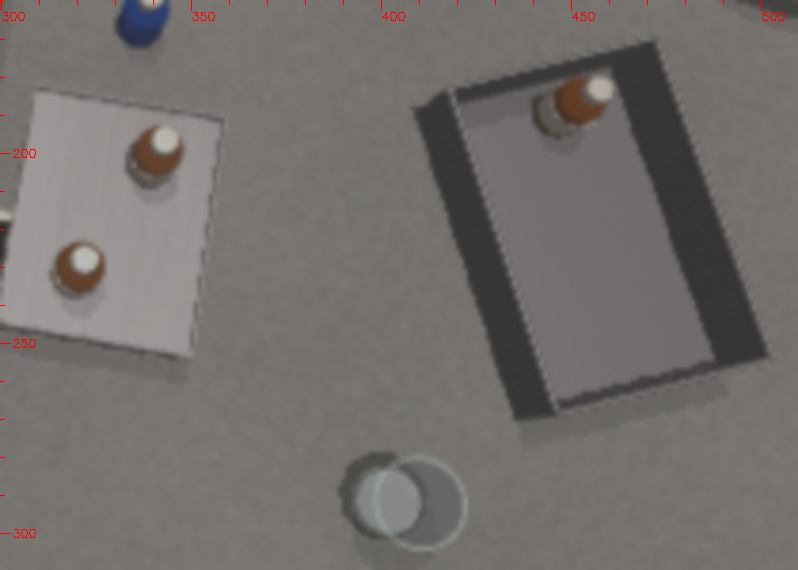

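View pics/s1.png

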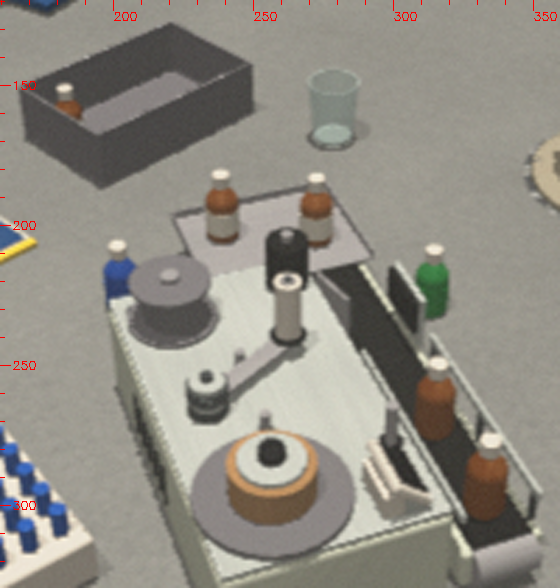

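```bash
cat > m1.py <<'E'
from h import *; import pickle
from scipy.optimize import least_squares
cs=pickle.load(open("c0.pkl","rb")); t=cs["top"]; s=cs["scene"]
def T(x,y,x0=155,y0=110,k=3.8): return (x/k+x0-.5, y/k+y0-.5)
# deck corners
obs=[((150,210,110),T(95,28)),((150,-170,110),T(560,103)),((-60,-170,110),T(518,357)),((-60,210,110),T(35,275)),
((80,140,172),T(140,95)),]
def lab(p,P):
    c,s_=np.cos(p[2]),np.sin(p[2]); P=np.atleast_2d(P)/1000.
    return np.c_[p[0]+c*P[:,0]-s_*P[:,1],p[1]+s_*P[:,0]+c*P[:,1],P[:,2]]
ob=obs[:4]
f=lambda p:(proj(t,lab(p,[o[0] for o in ob]))-np.array([o[1] for o in ob])).ravel()
r=least_squares(f,[.7,.1,0]); print("lab",r.x,r.fun.reshape(-1,2).round(1))
p=r.x
def inv(p,W):
    c,s_=np.cos(p[2]),np.sin(p[2]); d=np.atleast_2d(W)[:,:2]-p[:2]; return np.c_[c*d[:,0]+s_*d[:,1],-s_*d[:,0]+c*d[:,1]]*1000
# tray: -y end of belt
for n,px,z in [("rollertop",T(344,217),.194),("pivotknob",T(306,102),.140),("spindle",T(482,130),.165),("capA",T(715,330),.135),("capB",T(636,449),.135),("bare1",T(58,346),.135),("bare2",T(198,370),.135)]:
    W=unproj(t,px,z); print(n,W.round(4),inv(p,W).round(0))
def S(x,y,x0=160,y0=120,k=2.8): return (x/k+x0-.5,y/k+y0-.5)
for n,px,z in [("rollertop",S(288,281),.194),("capA",S(221,175),.135),("capB",S(317,179),.135),("pivot140",S(207,377),.140)]:
    W=unproj(s,px,z); print("S",n,W.round(4),inv(p,W).round(0))
T2=lambda x,y:T(x,y,300,160)
for n,px in [("tray",T2(37,89)),("tray",T2(222,120)),("tray",T2(191,357)),("traybr?",T2(0,325))]:
    W=unproj(t,px,.06);print(n,W.round(4),inv(p,W).round(0))
for n,px in zip("abcd",[T2(415,107),T2(655,41),T2(768,354),T2(515,418)]):
    W=unproj(t,px,.08);print("tote",n,W.round(4))
for n,px,z in [("early",T2(600,89),.089),("bk",T2(422,503),.085)]:
    print(n,unproj(t,px,z).round(4))
for n,px,z in [("blue",T(702,184),.085),("green",T(468,548),.085)]:
    print(n,unproj(t,px,z).round(4))
E
python3 m1.py
```

```text
lab [ 0.60083819  0.2025626  -0.18095699] [[-1.1 -1.1]
 [ 1.8 -0.9]
 [ 0.8  1. ]
 [-1.6  0.7]]
rollertop [[0.5981 0.1706 0.194 ]] [[  3. -32.]]
pivotknob [[0.7062 0.2066 0.14  ]] [[103.  23.]]
spindle [[0.6726 0.0735 0.165 ]] [[  94. -114.]]
capA [[ 0.5277 -0.0953  0.135 ]] [[ -18. -306.]]
capB [[ 0.4404 -0.0353  0.135 ]] [[-115. -263.]]
bare1 [[0.5203 0.3869 0.135 ]] [[-112.  167.]]
bare2 [[0.5014 0.2828 0.135 ]] [[-112.   61.]]
S rollertop [[0.5979 0.1716 0.194 ]] [[  3. -31.]]
S capA [[ 0.5297 -0.0933  0.135 ]] [[ -17. -304.]]
S capB [[ 0.4428 -0.0319  0.135 ]] [[-113. -259.]]
S pivot140 [[0.6972 0.1952 0.14  ]] [[96. 10.]]
tray [[ 0.5875 -0.0081  0.06  ]] [[  25. -210.]]
tray [[ 0.5608 -0.1525  0.06  ]] [[  25. -356.]]
tray [[ 0.3758 -0.1206  0.06  ]] [[-163. -358.]]
traybr? [[0.4011 0.024  0.06  ]] [[-164. -212.]]
tote a [[ 0.5647 -0.297   0.08  ]]
tote b [[ 0.6154 -0.4852  0.08  ]]
tote c [[ 0.3735 -0.543   0.08  ]]
tote d [[ 0.3278 -0.3532  0.08  ]]
early [[ 0.5751 -0.4352  0.089 ]]
bk [[ 0.2671 -0.2792  0.085 ]]
blue [[ 0.6565 -0.097   0.085 ]]
green [[0.3744 0.087  0.085 ]]
```

```bash
cat >> m1.py <<'E'
print("-----")
def tri(a,b):
    f=lambda X:np.r_[(proj(t,X[:3])-a).ravel(),(proj(s,X[:3])-b).ravel()]
    r=least_squares(f,[.6,0,.1]); return r.x.round(4), r.fun.round(1)
for n,a,b in [("roller",T(344,217),S(288,281)),("A",T(715,330),S(221,175)),("B",T(636,449),S(317,179)),("pivot",T(306,102),S(207,377)),("hub",T(140,95),S(271,450)),("spindle",T(482,130),S(170,275))]: 
    X,e=tri(a,b); print(n,X,e,inv(p,X).round(0))
tc=[T2(452,91),T2(655,41),T2(768,354),T2(555,412)]
W=unproj(t,tc,.08); print(W.round(4),np.linalg.norm(W-np.roll(W,1,0),axis=1).round(3), W.mean(0))
M=np.array([[130,85],[130,-85],[-130,-85],[-130,85]])/1000.
g=lambda q:(proj(t,np.c_[(M@np.array([[np.cos(q[2]),np.sin(q[2])],[-np.sin(q[2]),np.cos(q[2])]])+q[:2]),np.full(4,.08)])-np.array(tc)).ravel()
r=least_squares(g,[.47,-.42,.2]);print("tote",r.x,np.degrees(r.x[2]),r.fun.round(1))
for P in [(95,0),(-62,40),(-62,-40)]:
    q=r.x;c,s_=np.cos(q[2]),np.sin(q[2]);print(P,(q[0]+(c*P[0]-s_*P[1])/1000).round(4),(q[1]+(s_*P[0]+c*P[1])/1000).round(4))
E
python3 m1.py | sed -n '/-----/,$p'
```

```text
-----
roller [0.5979 0.1709 0.1936] [-0.1  0.1 -0.1 -0. ] [[  3. -32.]]
A [ 0.5283 -0.0957  0.1331] [ 0.  -0.1  0.1  0. ] [[ -18. -306.]]
B [ 0.4408 -0.0355  0.1322] [-0.  0. -0. -0.] [[-115. -263.]]
pivot [0.702  0.2052 0.1503] [-0.  0. -0. -0.] [[99. 21.]]
hub [0.704  0.3259 0.1646] [ 0.2 -0.2  0.2  0. ] [[ 79. 140.]]
spindle [0.6725 0.0735 0.1652] [-0.  0. -0. -0.] [[  94. -114.]]
[[ 0.5771 -0.3262  0.08  ]
 [ 0.6154 -0.4852  0.08  ]
 [ 0.3735 -0.543   0.08  ]
 [ 0.332  -0.3828  0.08  ]] [0.252 0.164 0.249 0.165] [ 0.474496   -0.43431318  0.08      ]
tote [ 0.47498467 -0.43421913  0.23375499] 13.393174491553989 [-1.8 -1.5  0.3 -1.9  1.7  1.9 -0.3  1.1]
(95, 0) 0.5674 -0.4122
(-62, 40) 0.4054 -0.4097
(-62, -40) 0.4239 -0.4875
```

```bash
cat > d.py <<'E'
import sys
from h import *; from plant import observe
o=observe(); Rm=R.from_rotvec(o["eef_rot"]).as_matrix()
print("t",round(o["time"],2),"pos",o["ee_pos"].round(4),"F",o["contact_force"].round(1),"gap",round(o["finger_gap"],3),"yawY",np.degrees(np.arctan2(Rm[1,1],Rm[0,1])).round(1),"zaxis",Rm[:,2].round(3))
a=[float(v) for v in sys.argv[1:]]
if len(a)>=3:
    d=np.array(a[:3])-o["ee_pos"]; print("now-axes units",(Rm.T@d/.06).round(2))
if len(a)>3:
    y=np.radians(a[3]); Rt=np.array([[-np.sin(y),np.cos(y),0],[np.cos(y),np.sin(y),0],[0,0,-1]]); Rt[:,0]=np.cross(Rt[:,1],Rt[:,2])
    print("turn units",(np.degrees(R.from_matrix(Rm.T@Rt).as_rotvec())/5).round(2),"after-turn units",(Rt.T@d/.06).round(2))
E
python3 -m jog '[{"x":-0.65,"y":-0.75},{"x":-0.65,"y":-0.75},{"x":-0.65,"y":-0.75},{"x":-0.65,"y":-0.75},{"x":-0.65,"y":-0.75},{"x":-0.65,"y":-0.75},{"x":-0.65,"y":-0.75},{"x":-0.65,"y":-0.75},{"x":-0.65,"y":-0.75},{"x":-0.65,"y":-0.75},{"x":-0.65,"y":-0.75},{"x":-0.6,"y":-0.7}]' 0 30
python3 d.py .5285 -.095 .25 13.4
```

```text
t 0.25 pos [0.2815 0.6679 0.2478] F [ 0.7 -0.   0.2] gap 1.002 yawY 67.2 zaxis [-0.    -0.001 -1.   ]
now-axes units [ -8.73 -10.12  -0.03]
turn units [-1.000e-02  1.000e-02  1.075e+01] after-turn units [-13.32   1.06  -0.04]$[0]: bad value
```

```bash
python3 -m jog '[{"x":-0.65,"y":-0.75,"z":0,"wx":0,"wy":0,"wz":0}]' 0 30; python3 -m jog --help
```

```text
time: 0.38
ee_pos: [0.2972, 0.6144, 0.2473]
eef_rot: [-0.613, -3.079, -0.003]
contact_force: [0.7, -1.3, 0.1]
finger_gap: 1.001invalid input: not JSON, or not a number
```

```bash
python3 -m jog '[{"x":-0.65,"y":-0.75,"z":0,"wx":0,"wy":0,"wz":0},{"x":-0.65,"y":-0.75,"z":0,"wx":0,"wy":0,"wz":0},{"x":-0.65,"y":-0.75,"z":0,"wx":0,"wy":0,"wz":0},{"x":-0.65,"y":-0.75,"z":0,"wx":0,"wy":0,"wz":0},{"x":-0.65,"y":-0.75,"z":0,"wx":0,"wy":0,"wz":0},{"x":-0.65,"y":-0.75,"z":0,"wx":0,"wy":0,"wz":0},{"x":-0.65,"y":-0.75,"z":0,"wx":0,"wy":0,"wz":0},{"x":-0.65,"y":-0.75,"z":0,"wx":0,"wy":0,"wz":0},{"x":-0.65,"y":-0.75,"z":0,"wx":0,"wy":0,"wz":0},{"x":-0.65,"y":-0.75,"z":0,"wx":0,"wy":0,"wz":0},{"x":-0.65,"y":-0.75,"z":0,"wx":0,"wy":0,"wz":0}]'
python3 -m jog '[{"x":0,"y":0,"z":0,"wx":0,"wy":0,"wz":0.98},{"x":0,"y":0,"z":0,"wx":0,"wy":0,"wz":0.98},{"x":0,"y":0,"z":0,"wx":0,"wy":0,"wz":0.98},{"x":0,"y":0,"z":0,"wx":0,"wy":0,"wz":0.98},{"x":0,"y":0,"z":0,"wx":0,"wy":0,"wz":0.98},{"x":0,"y":0,"z":0,"wx":0,"wy":0,"wz":0.98},{"x":0,"y":0,"z":0,"wx":0,"wy":0,"wz":0.98},{"x":0,"y":0,"z":0,"wx":0,"wy":0,"wz":0.98},{"x":0,"y":0,"z":0,"wx":0,"wy":0,"wz":0.98},{"x":0,"y":0,"z":0,"wx":0,"wy":0,"wz":0.98},{"x":0,"y":0,"z":0,"wx":0,"wy":0,"wz":0.98}]'
python3 d.py .5285 -.095 .25 13.4
```

```text
time: 1.75
ee_pos: [0.5036, -0.0131, 0.2486]
eef_rot: [0.622, 3.079, 0.0]
contact_force: [1.5, 0.6, -0.1]
finger_gap: 1.003
time: 3.12
ee_pos: [0.5032, -0.0112, 0.2484]
eef_rot: [1.954, 2.46, 0.0]
contact_force: [-0.5, -0.0, 0.2]
finger_gap: 1.0
t 3.12 pos [ 0.5032 -0.0112  0.2484] F [-0.5 -0.   0.2] gap 1.0 yawY 13.1 zaxis [ 0.  0. -1.]
now-axes units [-1.46  0.1  -0.03]
turn units [ 0.   -0.   -0.06] after-turn units [-1.46  0.09 -0.03]
```

```bash
python3 -m jog '[{"x":-0.73,"y":0.05,"z":0,"wx":0,"wy":0,"wz":0},{"x":-0.73,"y":0.05,"z":0,"wx":0,"wy":0,"wz":0},{"x":0,"y":0,"z":0,"wx":0,"wy":0,"wz":0}]'
python3 d.py .5285 -.095 .09
python3 - <<'E'
from h import *; from plant import camera
c=camera("wrist"); cv2.imwrite("pics/w1.png",c["image"])
print(proj(c,[[.5285,-.095,.135],[.5285,-.095,.05],[.4412,-.0345,.135],[.4412,-.0345,.05]]).round(1))
E
```

```text
time: 3.5
ee_pos: [0.5296, -0.0984, 0.2485]
eef_rot: [1.955, 2.457, -0.001]
contact_force: [-0.3, 0.1, 0.6]
finger_gap: 1.0
t 3.5 pos [ 0.5296 -0.0984  0.2485] F [-0.3  0.1  0.6] gap 1.0 yawY 13.0 zaxis [ 0.001 -0.002 -1.   ]
now-axes units [ 0.06 -0.01  2.64]
[[278.2 206.1]
 [279.  187. ]
 [184.3 106.3]
 [210.1 112.6]]
```

View pics/w1.png

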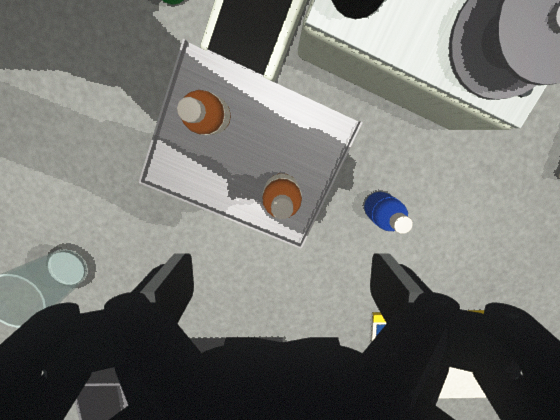

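```bash
python3 -m jog '[{"x":0.04,"y":0.03,"z":0.6,"wx":0,"wy":0,"wz":0},{"x":0,"y":0,"z":0.6,"wx":0,"wy":0,"wz":0},{"x":0,"y":0,"z":0.5,"wx":0,"wy":0,"wz":0},{"x":0,"y":0,"z":0.4,"wx":0,"wy":0,"wz":0},{"x":0,"y":0,"z":0.3,"wx":0,"wy":0,"wz":0},{"x":0,"y":0,"z":0.24,"wx":0,"wy":0,"wz":0},{"x":0,"y":0,"z":0,"wx":0,"wy":0,"wz":0}]'
python3 - <<'E'
from h import *; from plant import camera
for n in ["wrist","scene"]:
    c=camera(n); cv2.imwrite(f"pics/{n}2.png",c["image"])
    if n=="scene": crop(c,190,130,390,280,3.5,"s2.png")
E
```

```text
time: 4.42
ee_pos: [0.5297, -0.0916, 0.0892]
eef_rot: [-1.948, -2.462, 0.001]
contact_force: [0.8, 0.5, -0.5]
finger_gap: 1.0
```

View pics/wrist2.png

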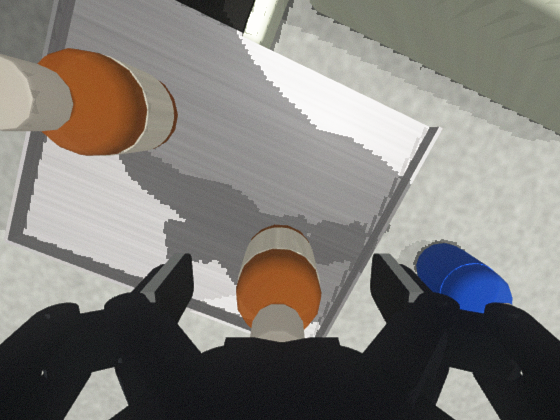

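View pics/s2.png

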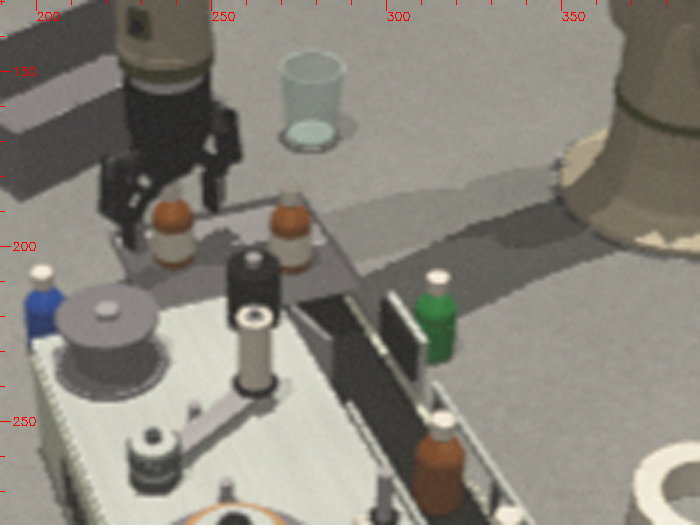

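```bash
python3 -m jog '[{"x":-0.05,"y":-0.01,"z":0,"wx":0,"wy":0,"wz":0},{"x":0,"y":0,"z":0,"wx":0,"wy":0,"wz":0}]'
python3 -m jog '[{"x":0,"y":0,"z":0,"wx":0,"wy":0,"wz":0},{"x":0,"y":0,"z":0,"wx":0,"wy":0,"wz":0},{"x":0,"y":0,"z":0,"wx":0,"wy":0,"wz":0},{"x":0,"y":0,"z":0,"wx":0,"wy":0,"wz":0},{"x":0,"y":0,"z":0,"wx":0,"wy":0,"wz":0},{"x":0,"y":0,"z":0,"wx":0,"wy":0,"wz":0},{"x":0,"y":0,"z":0,"wx":0,"wy":0,"wz":0},{"x":0,"y":0,"z":0,"wx":0,"wy":0,"wz":0}]' 1 35
python3 d.py
python3 - <<'E'
from h import *; from plant import camera
for n in ["wrist"]:
    c=camera(n); cv2.imwrite(f"pics/{n}3.png",c["image"])
E
```

```text
time: 4.78
ee_pos: [0.5306, -0.0958, 0.0905]
eef_rot: [1.95, 2.462, 0.001]
contact_force: [-0.2, -0.6, 0.1]
finger_gap: 1.002
time: 5.78
ee_pos: [0.5303, -0.0954, 0.0901]
eef_rot: [-1.95, -2.463, -0.0]
contact_force: [-1.7, -0.9, 5.9]
finger_gap: 0.435
t 5.78 pos [ 0.5303 -0.0954  0.0901] F [-1.7 -0.9  5.9] gap 0.435 yawY 13.3 zaxis [ 0.  0. -1.]
```

View pics/wrist3.png

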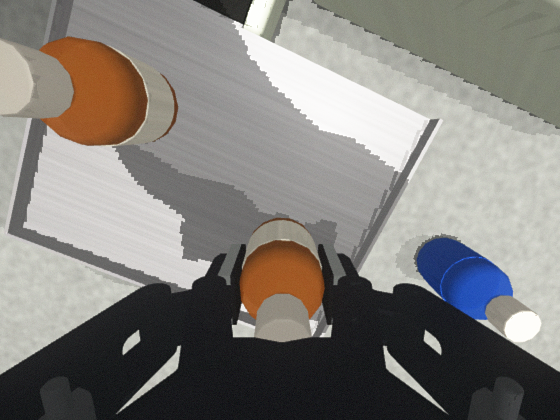

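```bash
python3 -m jog '[{"x":0,"y":0,"z":-0.2,"wx":0,"wy":0,"wz":0},{"x":0,"y":0,"z":-0.3,"wx":0,"wy":0,"wz":0},{"x":0,"y":0,"z":-0.5,"wx":0,"wy":0,"wz":0},{"x":0,"y":0,"z":-0.5,"wx":0,"wy":0,"wz":0},{"x":0,"y":0,"z":-0.5,"wx":0,"wy":0,"wz":0},{"x":0,"y":0,"z":0,"wx":0,"wy":0,"wz":0}]'
python3 d.py .424 -.4875 .21 13.4
```

```text
time: 6.58
ee_pos: [0.5314, -0.0956, 0.2123]
eef_rot: [1.948, 2.46, 0.004]
contact_force: [-0.4, 0.4, -1.0]
finger_gap: 0.434
t 6.58 pos [ 0.5314 -0.0956  0.2123] F [-0.4  0.4 -1. ] gap 0.434 yawY 13.3 zaxis [ 0.004 -0.    -1.   ]
now-axes units [-5.95 -3.24  0.03]
turn units [ 0.05  0.01 -0.03] after-turn units [-5.94 -3.25  0.04]
```

```bash
python3 -m jog '[{"x":-0.2,"y":-0.1,"z":0,"wx":0,"wy":0,"wz":0},{"x":-0.45,"y":-0.25,"z":0,"wx":0,"wy":0,"wz":0},{"x":-0.6,"y":-0.35,"z":0,"wx":0,"wy":0,"wz":0},{"x":-0.7,"y":-0.35,"z":0,"wx":0,"wy":0,"wz":0},{"x":-0.7,"y":-0.4,"z":0,"wx":0,"wy":0,"wz":0},{"x":-0.7,"y":-0.4,"z":0,"wx":0,"wy":0,"wz":0},{"x":-0.7,"y":-0.4,"z":0,"wx":0,"wy":0,"wz":0},{"x":-0.7,"y":-0.4,"z":0,"wx":0,"wy":0,"wz":0},{"x":-0.6,"y":-0.3,"z":0,"wx":0,"wy":0,"wz":0},{"x":-0.4,"y":-0.2,"z":0,"wx":0,"wy":0,"wz":0},{"x":-0.2,"y":-0.1,"z":0,"wx":0,"wy":0,"wz":0},{"x":0,"y":0,"z":0,"wx":0,"wy":0,"wz":0}]'
python3 d.py .424 -.4875 .05 13.4
python3 - <<'E'
from h import *; from plant import camera
for n in ["wrist","top"]:
    c=camera(n); cv2.imwrite(f"pics/{n}4.png",c["image"])
    print(proj(c,[[.424,-.4875,.004],[.4054,-.4097,.004]]))
E
```

```text
time: 8.07
ee_pos: [0.4214, -0.488, 0.209]
eef_rot: [-1.951, -2.46, 0.0]
contact_force: [0.2, 0.2, -1.2]
finger_gap: 0.424
t 8.07 pos [ 0.4214 -0.488   0.209 ] F [ 0.2  0.2 -1.2] gap 0.424 yawY 13.2 zaxis [-0.001  0.001 -1.   ]
now-axes units [-0.    0.05  2.65]
turn units [-0.01 -0.01 -0.05] after-turn units [-0.    0.04  2.65]
[[281.88344474 189.69017891]
 [281.58761929 115.79683592]]
[[467.38222959 238.20330635]
 [442.10398819 244.50490298]]
```

View pics/wrist4.png

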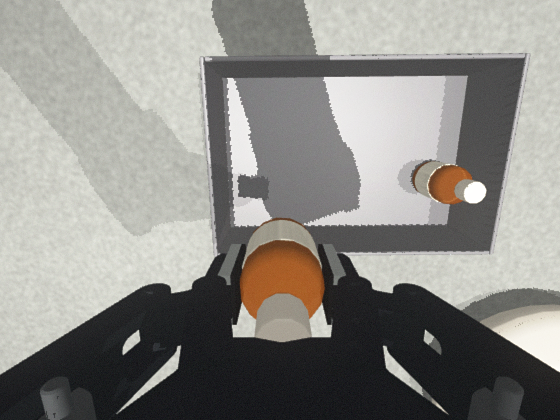

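View pics/top4.png

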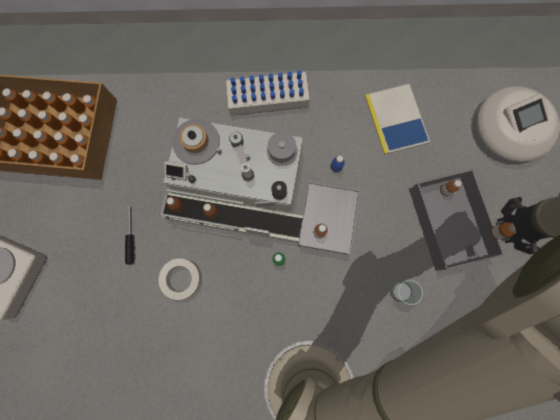

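```bash
python3 -m jog '[{"x":0,"y":0.04,"z":0.3,"wx":0,"wy":0,"wz":0},{"x":0,"y":0,"z":0.5,"wx":0,"wy":0,"wz":0},{"x":0,"y":0,"z":0.5,"wx":0,"wy":0,"wz":0},{"x":0,"y":0,"z":0.4,"wx":0,"wy":0,"wz":0},{"x":0,"y":0,"z":0.3,"wx":0,"wy":0,"wz":0},{"x":0,"y":0,"z":0.3,"wx":0,"wy":0,"wz":0},{"x":0,"y":0,"z":0.2,"wx":0,"wy":0,"wz":0},{"x":0,"y":0,"z":0.15,"wx":0,"wy":0,"wz":0},{"x":0,"y":0,"z":0,"wx":0,"wy":0,"wz":0},{"x":0,"y":0,"z":0,"wx":0,"wy":0,"wz":0}]'
python3 d.py .424 -.4875 .0445 13.4
```

```text
time: 9.43
ee_pos: [0.4249, -0.4874, 0.0514]
eef_rot: [1.95, 2.462, -0.0]
contact_force: [-0.8, -0.2, -1.0]
finger_gap: 0.433
t 9.43 pos [ 0.4249 -0.4874  0.0514] F [-0.8 -0.2 -1. ] gap 0.433 yawY 13.2 zaxis [ 0.001 -0.001 -1.   ]
now-axes units [ 0.   -0.02  0.12]
turn units [ 0.01  0.01 -0.03] after-turn units [ 0.   -0.02  0.12]
```

```bash
python3 -m jog '[{"x":0,"y":0,"z":0.05,"wx":0,"wy":0,"wz":0},{"x":0,"y":0,"z":0.04,"wx":0,"wy":0,"wz":0},{"x":0,"y":0,"z":0,"wx":0,"wy":0,"wz":0}]'
python3 -m jog '[{"x":0,"y":0,"z":0.02,"wx":0,"wy":0,"wz":0},{"x":0,"y":0,"z":0,"wx":0,"wy":0,"wz":0}]'
python3 -m jog '[{"x":0,"y":0,"z":0.02,"wx":0,"wy":0,"wz":0},{"x":0,"y":0,"z":0,"wx":0,"wy":0,"wz":0}]'
```

```text
time: 9.8
ee_pos: [0.4247, -0.487, 0.0454]
eef_rot: [-1.95, -2.463, -0.0]
contact_force: [0.8, -0.1, -1.2]
finger_gap: 0.429
time: 10.05
ee_pos: [0.4247, -0.4871, 0.0443]
eef_rot: [1.95, 2.463, -0.0]
contact_force: [-0.1, 0.0, -0.7]
finger_gap: 0.43
time: 10.3
ee_pos: [0.4247, -0.4872, 0.0441]
eef_rot: [1.95, 2.462, 0.0]
contact_force: [-1.8, 1.6, 9.8]
finger_gap: 0.432
```

```bash
python3 -m jog '[{"x":0,"y":0,"z":-0.02,"wx":0,"wy":0,"wz":0},{"x":0,"y":0,"z":0,"wx":0,"wy":0,"wz":0}]'
python3 -m jog '[{"x":0,"y":0,"z":0,"wx":0,"wy":0,"wz":0},{"x":0,"y":0,"z":0,"wx":0,"wy":0,"wz":0},{"x":0,"y":0,"z":0,"wx":0,"wy":0,"wz":0},{"x":0,"y":0,"z":0,"wx":0,"wy":0,"wz":0}]' 0.35
python3 - <<'E'
from h import *; from plant import camera
for n in ["wrist"]:
    c=camera(n); cv2.imwrite(f"pics/{n}5.png",c["image"])
E
```

```text
time: 10.55
ee_pos: [0.4248, -0.4871, 0.0443]
eef_rot: [1.95, 2.463, -0.0]
contact_force: [0.6, -0.8, -1.2]
finger_gap: 0.429
time: 11.05
ee_pos: [0.4248, -0.4871, 0.0443]
eef_rot: [1.95, 2.463, 0.0]
contact_force: [-0.1, -0.1, -0.5]
finger_gap: 0.649
```

View pics/wrist5.png

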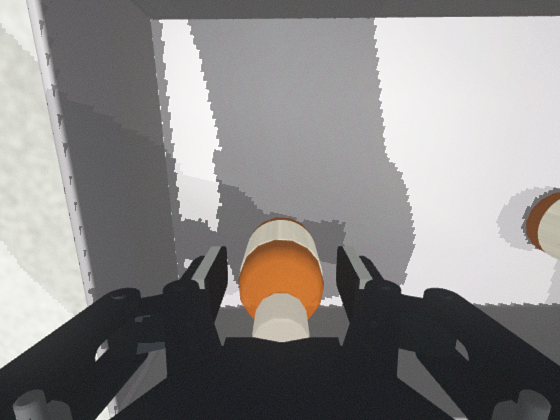

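```bash
python3 -m jog '[{"x":0,"y":0,"z":-0.2,"wx":0,"wy":0,"wz":0},{"x":0,"y":0,"z":-0.4,"wx":0,"wy":0,"wz":0},{"x":0,"y":0,"z":-0.6,"wx":0,"wy":0,"wz":0},{"x":0,"y":0,"z":-0.6,"wx":0,"wy":0,"wz":0},{"x":0,"y":0,"z":-0.6,"wx":0,"wy":0,"wz":0},{"x":0,"y":0,"z":-0.5,"wx":0,"wy":0,"wz":0},{"x":0,"y":0,"z":0,"wx":0,"wy":0,"wz":0}]'
python3 d.py .442 -.0345 .21 13.4
python3 - <<'E'
from h import *; from plant import camera
for n in ["wrist"]:
    c=camera(n); cv2.imwrite(f"pics/{n}6.png",c["image"])
E
```

```text
time: 11.98
ee_pos: [0.4254, -0.4881, 0.2217]
eef_rot: [1.947, 2.459, -0.001]
contact_force: [0.1, 0.3, 0.2]
finger_gap: 0.651
t 11.97 pos [ 0.4254 -0.4881  0.2217] F [0.1 0.3 0.2] gap 0.651 yawY 13.2 zaxis [ 0.004 -0.003 -1.   ]
now-axes units [7.3  2.   0.17]
turn units [ 0.03  0.05 -0.03] after-turn units [7.29 2.02 0.19]
```

View pics/wrist6.png

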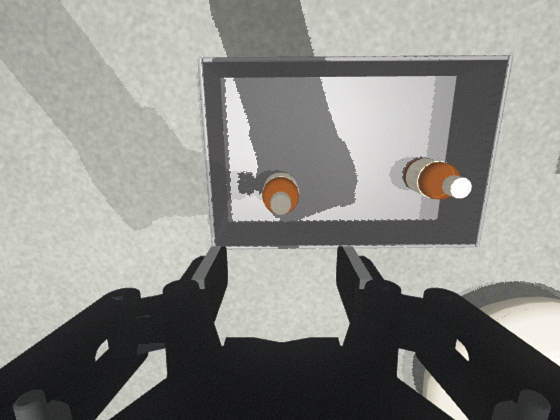

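```bash
python3 -m jog '[{"x":0.3,"y":0.1,"z":0,"wx":0,"wy":0,"wz":0},{"x":0.6,"y":0.15,"z":0,"wx":0,"wy":0,"wz":0},{"x":0.8,"y":0.2,"z":0,"wx":0,"wy":0,"wz":0},{"x":0.8,"y":0.2,"z":0,"wx":0,"wy":0,"wz":0},{"x":0.8,"y":0.2,"z":0,"wx":0,"wy":0,"wz":0},{"x":0.8,"y":0.2,"z":0,"wx":0,"wy":0,"wz":0},{"x":0.8,"y":0.25,"z":0,"wx":0,"wy":0,"wz":0},{"x":0.8,"y":0.25,"z":0,"wx":0,"wy":0,"wz":0},{"x":0.7,"y":0.2,"z":0,"wx":0,"wy":0,"wz":0},{"x":0.5,"y":0.15,"z":0,"wx":0,"wy":0,"wz":0},{"x":0.4,"y":0.1,"z":0,"wx":0,"wy":0,"wz":0},{"x":0,"y":0,"z":0,"wx":0,"wy":0,"wz":0}]' 0
python3 -m jog '[{"x":0,"y":0,"z":0,"wx":0,"wy":0,"wz":0}]'
python3 d.py .442 -.0345 .09 13.4
python3 - <<'E'
from h import *; from plant import camera
for n in ["wrist"]:
    c=camera(n); cv2.imwrite(f"pics/{n}7.png",c["image"])
    print(proj(c,[[.442,-.0345,.135],[.442,-.0345,.05]]))
E
```

```text
time: 13.52
ee_pos: [0.4399, -0.0308, 0.2175]
eef_rot: [-1.944, -2.466, 0.002]
contact_force: [0.4, -1.0, 1.0]
finger_gap: 1.002
time: 13.65
ee_pos: [0.4404, -0.0333, 0.2179]
eef_rot: [-1.949, -2.463, 0.001]
contact_force: [0.2, 0.5, 0.5]
finger_gap: 1.002
t 13.65 pos [ 0.4404 -0.0333  0.2179] F [0.2 0.5 0.5] gap 1.002 yawY 13.3 zaxis [-0.001 -0.    -1.   ]
now-axes units [-0.03  0.02  2.13]
turn units [-0.01 -0.   -0.03] after-turn units [-0.03  0.02  2.13]
[[280.23716122 223.31621432]
 [280.65107038 197.92248723]]
```

View pics/wrist7.png

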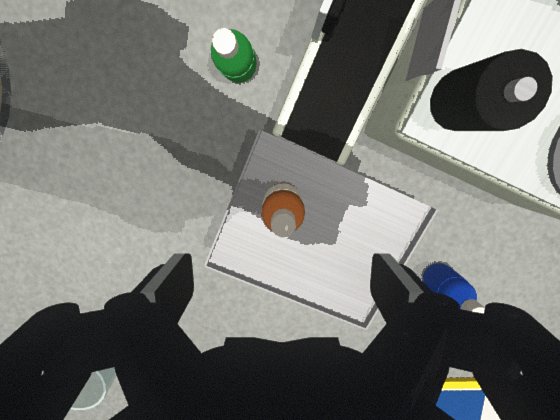

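```bash
python3 -m jog '[{"x":-0.02,"y":0.04,"z":0.3,"wx":0,"wy":0,"wz":0},{"x":0,"y":0,"z":0.5,"wx":0,"wy":0,"wz":0},{"x":0,"y":0,"z":0.5,"wx":0,"wy":0,"wz":0},{"x":0,"y":0,"z":0.4,"wx":0,"wy":0,"wz":0},{"x":0,"y":0,"z":0.25,"wx":0,"wy":0,"wz":0},{"x":0,"y":0,"z":0.17,"wx":0,"wy":0,"wz":0},{"x":0,"y":0,"z":0,"wx":0,"wy":0,"wz":0},{"x":0,"y":0,"z":0,"wx":0,"wy":0,"wz":0}]'
python3 d.py .442 -.0345 .09 13.4
python3 - <<'E'
from h import *; from plant import camera
for n in ["wrist"]:
    c=camera(n); cv2.imwrite(f"pics/{n}8.png",c["image"])
E
```

```text
time: 14.7
ee_pos: [0.4439, -0.0341, 0.0915]
eef_rot: [1.951, 2.462, 0.001]
contact_force: [-0.2, -0.4, 0.5]
finger_gap: 1.0
t 14.7 pos [ 0.4439 -0.0341  0.0915] F [-0.2 -0.4  0.5] gap 1.0 yawY 13.2 zaxis [ 0.001 -0.    -1.   ]
now-axes units [ 0.   -0.03  0.03]
turn units [ 0.01  0.   -0.03] after-turn units [ 0.   -0.03  0.03]
```

View pics/wrist8.png

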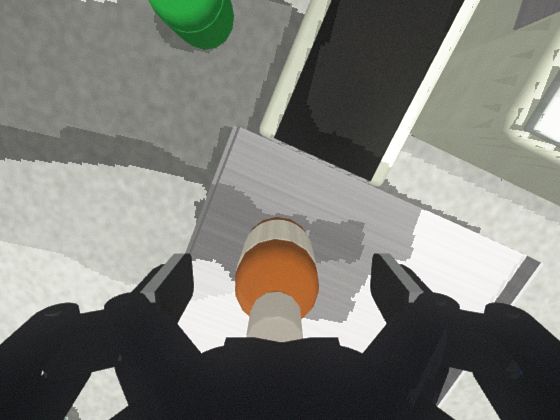

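```bash
python3 -m jog '[{"x":0,"y":-0.04,"z":0.02,"wx":0,"wy":0,"wz":0},{"x":0,"y":0,"z":0,"wx":0,"wy":0,"wz":0}]'
python3 -m jog '[{"x":0,"y":0,"z":0,"wx":0,"wy":0,"wz":0},{"x":0,"y":0,"z":0,"wx":0,"wy":0,"wz":0},{"x":0,"y":0,"z":0,"wx":0,"wy":0,"wz":0},{"x":0,"y":0,"z":0,"wx":0,"wy":0,"wz":0},{"x":0,"y":0,"z":0,"wx":0,"wy":0,"wz":0},{"x":0,"y":0,"z":0,"wx":0,"wy":0,"wz":0},{"x":0,"y":0,"z":0,"wx":0,"wy":0,"wz":0}]' 1 35
python3 -m jog '[{"x":0,"y":0,"z":-0.2,"wx":0,"wy":0,"wz":0},{"x":0,"y":0,"z":-0.3,"wx":0,"wy":0,"wz":0},{"x":0,"y":0,"z":-0.5,"wx":0,"wy":0,"wz":0},{"x":0,"y":0,"z":-0.5,"wx":0,"wy":0,"wz":0},{"x":0,"y":0,"z":-0.5,"wx":0,"wy":0,"wz":0},{"x":0,"y":0,"z":0,"wx":0,"wy":0,"wz":0},{"x":0,"y":0,"z":0,"wx":0,"wy":0,"wz":0}]'
python3 d.py .4055 -.41 .21 13.4
```

```text
time: 15.0
ee_pos: [0.4412, -0.0344, 0.0901]
eef_rot: [1.95, 2.463, 0.0]
contact_force: [-0.5, -0.3, 0.3]
finger_gap: 1.0
time: 15.88
ee_pos: [0.4415, -0.0344, 0.0901]
eef_rot: [1.95, 2.463, 0.001]
contact_force: [0.5, 0.5, 5.2]
finger_gap: 0.429
time: 16.75
ee_pos: [0.4411, -0.0342, 0.2098]
eef_rot: [-1.95, -2.463, -0.0]
contact_force: [-0.5, 0.8, -0.4]
finger_gap: 0.429
t 16.75 pos [ 0.4411 -0.0342  0.2098] F [-0.5  0.8 -0.4] gap 0.429 yawY 13.3 zaxis [ 0.  0. -1.]
now-axes units [-5.96 -2.01 -0.  ]
turn units [ 0.   -0.   -0.03] after-turn units [-5.96 -2.03 -0.  ]
```

```bash
python3 -m jog '[{"x":-0.2,"y":-0.1,"z":0,"wx":0,"wy":0,"wz":0},{"x":-0.45,"y":-0.15,"z":0,"wx":0,"wy":0,"wz":0},{"x":-0.6,"y":-0.2,"z":0,"wx":0,"wy":0,"wz":0},{"x":-0.7,"y":-0.25,"z":0,"wx":0,"wy":0,"wz":0},{"x":-0.7,"y":-0.25,"z":0,"wx":0,"wy":0,"wz":0},{"x":-0.7,"y":-0.25,"z":0,"wx":0,"wy":0,"wz":0},{"x":-0.7,"y":-0.2,"z":0,"wx":0,"wy":0,"wz":0},{"x":-0.7,"y":-0.2,"z":0,"wx":0,"wy":0,"wz":0},{"x":-0.6,"y":-0.2,"z":0,"wx":0,"wy":0,"wz":0},{"x":-0.4,"y":-0.15,"z":0,"wx":0,"wy":0,"wz":0},{"x":-0.2,"y":-0.05,"z":0,"wx":0,"wy":0,"wz":0},{"x":0,"y":0,"z":0,"wx":0,"wy":0,"wz":0}]'
python3 -m jog '[{"x":0,"y":0,"z":0,"wx":0,"wy":0,"wz":0}]'
python3 d.py .4055 -.41 .05 13.4
python3 - <<'E'
from h import *; from plant import camera
for n in ["wrist"]:
    c=camera(n); cv2.imwrite(f"pics/{n}9.png",c["image"])
    print(proj(c,[[.4055,-.41,.004]]))
E
```

```text
time: 18.25
ee_pos: [0.4057, -0.4098, 0.2092]
eef_rot: [-1.951, -2.461, 0.0]
contact_force: [-0.6, 1.1, -1.1]
finger_gap: 0.43
time: 18.38
ee_pos: [0.4065, -0.4082, 0.2095]
eef_rot: [-1.948, -2.463, -0.001]
contact_force: [-0.4, 0.4, -0.3]
finger_gap: 0.433
t 18.38 pos [ 0.4065 -0.4082  0.2095] F [-0.4  0.4 -0.3] gap 0.433 yawY 13.3 zaxis [-0.001  0.001 -1.   ]
now-axes units [-0.03 -0.02  2.66]
turn units [-0.   -0.01 -0.02] after-turn units [-0.02 -0.02  2.66]
[[278.22469311 190.86013539]]
```

View pics/wrist9.png

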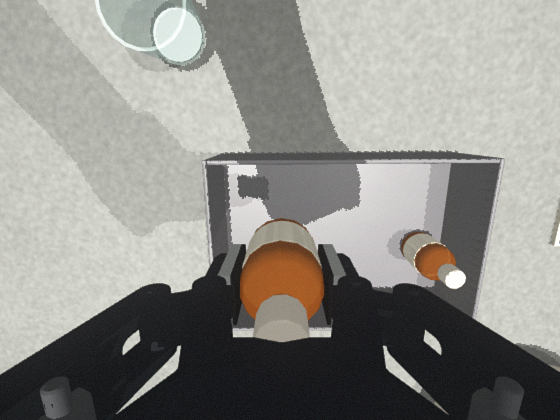

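```bash
python3 -m jog '[{"x":-0.02,"y":0,"z":0.3,"wx":0,"wy":0,"wz":0},{"x":0,"y":0,"z":0.5,"wx":0,"wy":0,"wz":0},{"x":0,"y":0,"z":0.5,"wx":0,"wy":0,"wz":0},{"x":0,"y":0,"z":0.4,"wx":0,"wy":0,"wz":0},{"x":0,"y":0,"z":0.35,"wx":0,"wy":0,"wz":0},{"x":0,"y":0,"z":0.3,"wx":0,"wy":0,"wz":0},{"x":0,"y":0,"z":0.2,"wx":0,"wy":0,"wz":0},{"x":0,"y":0,"z":0.1,"wx":0,"wy":0,"wz":0},{"x":0,"y":0,"z":0,"wx":0,"wy":0,"wz":0},{"x":0,"y":0,"z":0,"wx":0,"wy":0,"wz":0}]'
python3 d.py .4055 -.41 .0445 13.4
```

```text
time: 19.68
ee_pos: [0.4069, -0.4108, 0.0514]
eef_rot: [1.95, 2.462, -0.0]
contact_force: [-0.4, 0.2, -1.1]
finger_gap: 0.432
t 19.68 pos [ 0.4069 -0.4108  0.0514] F [-0.4  0.2 -1.1] gap 0.432 yawY 13.3 zaxis [ 0.001 -0.001 -1.   ]
now-axes units [ 0.02 -0.02  0.12]
turn units [ 0.01  0.01 -0.03] after-turn units [ 0.02 -0.02  0.12]
```

```bash
python3 -m jog '[{"x":0,"y":0,"z":0.05,"wx":0,"wy":0,"wz":0},{"x":0,"y":0,"z":0.05,"wx":0,"wy":0,"wz":0},{"x":0,"y":0,"z":0,"wx":0,"wy":0,"wz":0}]'
python3 -m jog '[{"x":0,"y":0,"z":0.015,"wx":0,"wy":0,"wz":0},{"x":0,"y":0,"z":0,"wx":0,"wy":0,"wz":0}]'
```

```text
time: 20.05
ee_pos: [0.4066, -0.4105, 0.0447]
eef_rot: [-1.95, -2.463, -0.0]
contact_force: [-0.3, -1.4, -2.2]
finger_gap: 0.432
time: 20.3
ee_pos: [0.4067, -0.4106, 0.0442]
eef_rot: [1.95, 2.463, 0.0]
contact_force: [0.0, 1.1, 1.9]
finger_gap: 0.428
```

Touching down. Release and rise.

```bash
python3 -m jog '[{"x":0,"y":0,"z":0,"wx":0,"wy":0,"wz":0},{"x":0,"y":0,"z":0,"wx":0,"wy":0,"wz":0},{"x":0,"y":0,"z":0,"wx":0,"wy":0,"wz":0},{"x":0,"y":0,"z":0,"wx":0,"wy":0,"wz":0}]' 0.35
python3 -m jog '[{"x":0,"y":0,"z":-0.2,"wx":0,"wy":0,"wz":0},{"x":0,"y":0,"z":-0.4,"wx":0,"wy":0,"wz":0},{"x":0,"y":0,"z":-0.6,"wx":0,"wy":0,"wz":0},{"x":0,"y":0,"z":-0.7,"wx":0,"wy":0,"wz":0},{"x":0,"y":0,"z":-0.7,"wx":0,"wy":0,"wz":0},{"x":0,"y":0,"z":-0.6,"wx":0,"wy":0,"wz":0},{"x":0,"y":0,"z":-0.4,"wx":0,"wy":0,"wz":0},{"x":0,"y":0,"z":-0.2,"wx":0,"wy":0,"wz":0},{"x":0,"y":0,"z":0,"wx":0,"wy":0,"wz":0}]'
python3 d.py .598 .171 .27 79.6
python3 - <<'E'
from h import *; from plant import camera
for n in ["wrist","scene"]:
    c=camera(n); cv2.imwrite(f"pics/{n}10.png",c["image"])
E
```

```text
time: 20.8
ee_pos: [0.4067, -0.4106, 0.044]
eef_rot: [1.95, 2.463, -0.0]
contact_force: [-0.3, 0.3, 0.6]
finger_gap: 0.654
time: 21.92
ee_pos: [0.4068, -0.4106, 0.2727]
eef_rot: [1.949, 2.462, 0.0]
contact_force: [0.6, 0.2, -0.2]
finger_gap: 0.653
t 21.93 pos [ 0.4068 -0.4106  0.2727] F [ 0.6  0.2 -0.2] gap 0.653 yawY 13.3 zaxis [ 0.001 -0.001 -1.   ]
now-axes units [8.7  5.32 0.04]
turn units [  0.     0.02 -13.27] after-turn units [-1.38 10.11  0.04]
```

View pics/wrist10.png

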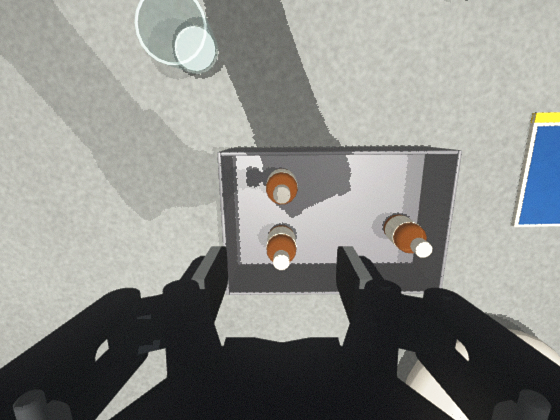

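View pics/scene10.png

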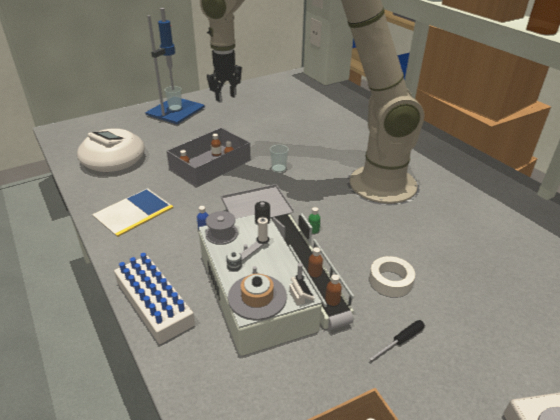

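```bash
python3 -m jog '[{"x":0.4,"y":0.25,"z":0,"wx":0,"wy":0,"wz":0},{"x":0.75,"y":0.45,"z":0,"wx":0,"wy":0,"wz":0},{"x":0.85,"y":0.5,"z":0,"wx":0,"wy":0,"wz":0},{"x":0.85,"y":0.5,"z":0,"wx":0,"wy":0,"wz":0},{"x":0.85,"y":0.5,"z":0,"wx":0,"wy":0,"wz":0},{"x":0.85,"y":0.5,"z":0,"wx":0,"wy":0,"wz":0},{"x":0.85,"y":0.5,"z":0,"wx":0,"wy":0,"wz":0},{"x":0.85,"y":0.5,"z":0,"wx":0,"wy":0,"wz":0},{"x":0.85,"y":0.5,"z":0,"wx":0,"wy":0,"wz":0},{"x":0.75,"y":0.45,"z":0,"wx":0,"wy":0,"wz":0},{"x":0.5,"y":0.4,"z":0,"wx":0,"wy":0,"wz":0},{"x":0.3,"y":0.25,"z":0,"wx":0,"wy":0,"wz":0}]' 0 30
python3 -m jog '[{"x":0,"y":0,"z":0,"wx":0,"wy":0,"wz":-1},{"x":0,"y":0,"z":0,"wx":0,"wy":0,"wz":-1},{"x":0,"y":0,"z":0,"wx":0,"wy":0,"wz":-1},{"x":0,"y":0,"z":0,"wx":0,"wy":0,"wz":-1},{"x":0,"y":0,"z":0,"wx":0,"wy":0,"wz":-1},{"x":0,"y":0,"z":0,"wx":0,"wy":0,"wz":-1},{"x":0,"y":0,"z":0,"wx":0,"wy":0,"wz":-1},{"x":0,"y":0,"z":0,"wx":0,"wy":0,"wz":-1},{"x":0,"y":0,"z":0,"wx":0,"wy":0,"wz":-1},{"x":0,"y":0,"z":0,"wx":0,"wy":0,"wz":-1},{"x":0,"y":0,"z":0,"wx":0,"wy":0,"wz":-1},{"x":0,"y":0,"z":0,"wx":0,"wy":0,"wz":-0.3}]'
python3 d.py .598 .171 .27 70
python3 - <<'E'
from h import *; from plant import camera
for n in ["wrist"]:
    c=camera(n); cv2.imwrite(f"pics/{n}11.png",c["image"])
    print(proj(c,[[.598,.171,.194],[.702,.2052,.1503]]))
E
```

```text
time: 23.52
ee_pos: [0.5972, 0.1695, 0.2705]
eef_rot: [-1.947, -2.464, 0.003]
contact_force: [-0.4, -0.2, -0.4]
finger_gap: 1.001
time: 25.02
ee_pos: [0.5971, 0.1663, 0.2713]
eef_rot: [-0.553, -3.091, 0.001]
contact_force: [-0.1, -0.1, 0.4]
finger_gap: 0.998
t 25.02 pos [0.5971 0.1663 0.2713] F [-0.1 -0.1  0.4] gap 0.998 yawY 69.7 zaxis [-0.001 -0.001 -1.   ]
now-axes units [0.01 0.08 0.02]
turn units [-0.01 -0.01 -0.06] after-turn units [0.01 0.08 0.02]
[[287.00728055 220.37224093]
 [358.82280558 294.67101139]]
```

View pics/wrist11.png

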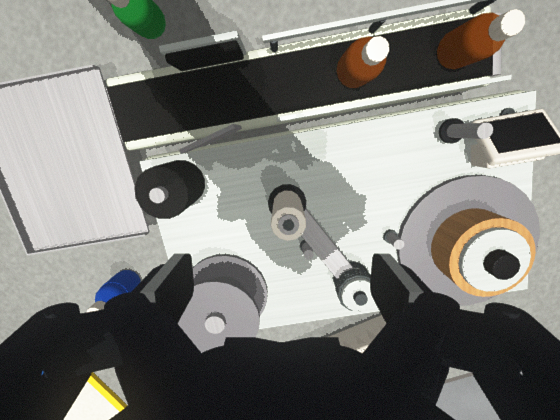

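```bash
python3 -m jog '[{"x":0,"y":0.08,"z":0.2,"wx":0,"wy":0,"wz":0},{"x":0,"y":0,"z":0.4,"wx":0,"wy":0,"wz":0},{"x":0,"y":0,"z":0.4,"wx":0,"wy":0,"wz":0},{"x":0,"y":0,"z":0.4,"wx":0,"wy":0,"wz":0},{"x":0,"y":0,"z":0.25,"wx":0,"wy":0,"wz":0},{"x":0,"y":0,"z":0.13,"wx":0,"wy":0,"wz":0},{"x":0,"y":0,"z":0,"wx":0,"wy":0,"wz":0},{"x":0,"y":0,"z":0,"wx":0,"wy":0,"wz":0}]'
python3 d.py .598 .171 .165 70
python3 - <<'E'
from h import *; from plant import camera
for n in ["wrist","scene"]:
    c=camera(n); cv2.imwrite(f"pics/{n}12.png",c["image"])
    if n=="scene": crop(c,190,160,390,310,3.5,"s12.png")
E
```

```text
time: 26.08
ee_pos: [0.5994, 0.1721, 0.1659]
eef_rot: [0.552, 3.092, 0.001]
contact_force: [0.5, 0.7, 0.2]
finger_gap: 1.004
t 26.07 pos [0.5994 0.1721 0.1659] F [0.5 0.7 0.2] gap 1.004 yawY 69.7 zaxis [ 0.001  0.    -1.   ]
now-axes units [ 0.01 -0.03  0.02]
turn units [ 0.01  0.01 -0.05] after-turn units [ 0.01 -0.03  0.02]
```

View pics/wrist12.png

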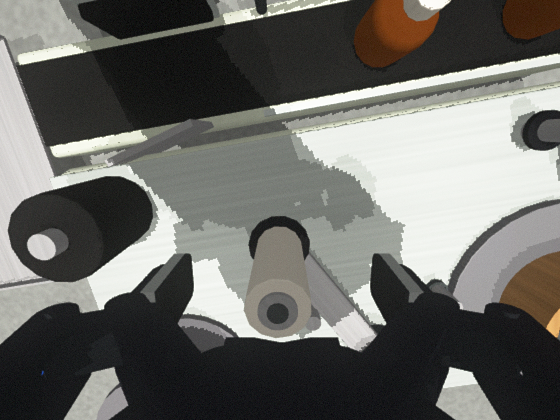

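View pics/s12.png

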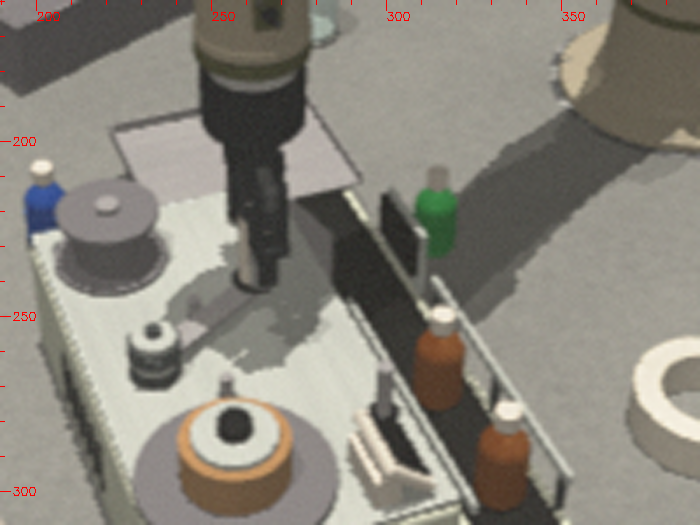

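```bash
python3 -m jog '[{"x":0,"y":-0.04,"z":0,"wx":0,"wy":0,"wz":0},{"x":0,"y":0,"z":0,"wx":0,"wy":0,"wz":0}]'
python3 -m jog '[{"x":0,"y":0,"z":0,"wx":0,"wy":0,"wz":0},{"x":0,"y":0,"z":0,"wx":0,"wy":0,"wz":0},{"x":0,"y":0,"z":0,"wx":0,"wy":0,"wz":0},{"x":0,"y":0,"z":0,"wx":0,"wy":0,"wz":0},{"x":0,"y":0,"z":0,"wx":0,"wy":0,"wz":0},{"x":0,"y":0,"z":0,"wx":0,"wy":0,"wz":0},{"x":0,"y":0,"z":0,"wx":0,"wy":0,"wz":0},{"x":0,"y":0,"z":0,"wx":0,"wy":0,"wz":0}]' 1 45
cat > arc.py <<'E'
from h import *; from plant import observe
o=observe(); Rm=R.from_rotvec(o["eef_rot"]).as_matrix(); p=o["ee_pos"]; piv=np.array([.702,.2052])
v=p[:2]-piv; a0=np.arctan2(v[1],v[0])%(2*np.pi); print("pos",p.round(4),"r",np.hypot(*v).round(4),"ang",np.degrees(a0).round(1),"theta",round(np.radians(198.2)-a0,3),"F",o["contact_force"].round(1),"gap",o["finger_gap"].round(3),"t",o["time"])
q=p.copy()
for k in range(12):
    th=np.radians(198.2)-a0+(k+1)*.1
    a=np.radians(198.2)-th; n=np.r_[piv+.11*np.array([np.cos(a),np.sin(a)]),p[2]]
    print(round(th,2),n[:2].round(4),(Rm.T@(n-q)/.06).round(3)[:2],"tangent",np.array([np.sin(a),-np.cos(a)]).round(2)); q=n
    if th>1.15: break
E
python3 arc.py
python3 - <<'E'
from h import *; from plant import camera
for n in ["wrist"]:
    c=camera(n); cv2.imwrite(f"pics/{n}13.png",c["image"])
E
```

```text
time: 26.42
ee_pos: [0.5981, 0.1694, 0.1655]
eef_rot: [0.553, 3.092, 0.0]
contact_force: [-0.3, 0.2, 0.4]
finger_gap: 0.999
time: 27.42
ee_pos: [0.5983, 0.1705, 0.1654]
eef_rot: [0.551, 3.092, 0.001]
contact_force: [0.9, 4.5, 2.8]
finger_gap: 0.29Traceback (most recent call last):
  File "arc.py", line 3, in <module>
    v=p[:2]-piv; a0=np.arctan2(v[1],v[0])%(2*np.pi); print("pos",p.round(4),"r",np.hypot(*v).round(4),"ang",np.degrees(a0).round(1),"theta",round(np.radians(198.2)-a0,3),"F",o["contact_force"].round(1),"gap",o["finger_gap"].round(3),"t",o["time"])
                                                                                                                                                                                                                ^^^^^^^^^^^^^^^^^^^^^
AttributeError: 'float' object has no attribute 'round'
```

View pics/wrist13.png

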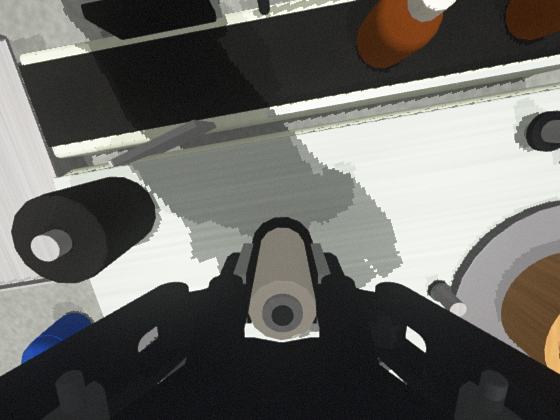

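```bash
sed -i 's/o\["finger_gap"\].round(3)/round(o["finger_gap"],3)/' arc.py; python3 arc.py; cat > m2.py <<'E'
import io,contextlib
with contextlib.redirect_stdout(io.StringIO()):
    exec(open("m1.py").read())
r=least_squares(lambda X:np.r_[(proj(t,X[:3])-T(243,157)).ravel(),(proj(s,X[:3])-S(265,412)).ravel()],[.6,0.2,.1]);print("peg",r.x,r.fun)
r=least_squares(lambda X:np.r_[(proj(t,X[:3])-T(352,182)).ravel(),(proj(s,X[:3])-S(240,351)).ravel()],[.6,0.2,.1]);print("peg0",r.x,r.fun)
E
python3 m2.py
```

```text
pos [0.5983 0.1705 0.1654] r 0.1093 ang 198.5 theta -0.006 F [0.5 5.3 2.6] gap 0.293 t 27.475
0.09 [0.5947 0.1808] [0.116 0.141] tangent [-0.22  0.98]
0.19 [0.5928 0.1917] [0.092 0.158] tangent [-0.12  0.99]
0.29 [0.592  0.2026] [0.076 0.167] tangent [-0.02  1.  ]
0.39 [0.5923 0.2136] [0.059 0.174] tangent [0.08 1.  ]
0.49 [0.5937 0.2245] [0.041 0.179] tangent [0.18 0.98]
0.59 [0.5962 0.2352] [0.023 0.182] tangent [0.27 0.96]
0.69 [0.5997 0.2457] [0.005 0.183] tangent [0.37 0.93]
0.79 [0.6043 0.2557] [-0.013  0.183] tangent [0.46 0.89]
0.89 [0.6098 0.2652] [-0.032  0.181] tangent [0.55 0.84]
0.99 [0.6162 0.2741] [-0.05   0.176] tangent [0.63 0.78]
1.09 [0.6235 0.2823] [-0.067  0.171] tangent [0.7  0.71]
1.19 [0.6316 0.2897] [-0.084  0.163] tangent [0.77 0.64]
peg [0.66858598 0.25384452 0.13000448] [ 0.45301087 -0.60248558  0.63728946  0.13652113]
peg0 [0.6480612  0.17079945 0.12967797] [ 0.50002514 -0.67975528  0.75246758  0.17982556]
```

```bash
python3 -m jog '[{"x":0.06,"y":0.07,"z":0,"wx":0,"wy":0,"wz":0},{"x":0.055,"y":0.07,"z":0,"wx":0,"wy":0,"wz":0},{"x":0.045,"y":0.08,"z":0,"wx":0,"wy":0,"wz":0},{"x":0.045,"y":0.08,"z":0,"wx":0,"wy":0,"wz":0},{"x":0.04,"y":0.085,"z":0,"wx":0,"wy":0,"wz":0},{"x":0.035,"y":0.085,"z":0,"wx":0,"wy":0,"wz":0}]'
python3 arc.py
python3 - <<'E'
from h import *; from plant import camera
for n in ["wrist"]:
    c=camera(n); cv2.imwrite(f"pics/{n}14.png",c["image"])
E
```

```text
time: 28.22
ee_pos: [0.5928, 0.2002, 0.1654]
eef_rot: [0.555, 3.091, -0.003]
contact_force: [3.1, -4.3, 5.2]
finger_gap: 0.292
pos [0.5928 0.2002 0.1654] r 0.1093 ang 182.6 theta 0.272 F [ 3.1 -4.3  5.2] gap 0.292 t 28.225
0.37 [0.5922 0.2112] [0.073 0.168] tangent [0.05 1.  ]
0.47 [0.5933 0.2221] [0.046 0.178] tangent [0.15 0.99]
0.57 [0.5955 0.2329] [0.028 0.181] tangent [0.25 0.97]
0.67 [0.5988 0.2433] [0.009 0.183] tangent [0.35 0.94]
0.77 [0.6031 0.2535] [-0.009  0.183] tangent [0.44 0.9 ]
0.87 [0.6085 0.2631] [-0.027  0.181] tangent [0.53 0.85]
0.97 [0.6147 0.2721] [-0.045  0.178] tangent [0.61 0.79]
1.07 [0.6218 0.2805] [-0.063  0.172] tangent [0.68 0.73]
1.17 [0.6297 0.2881] [-0.08   0.165] tangent [0.75 0.66]
```

View pics/wrist14.png

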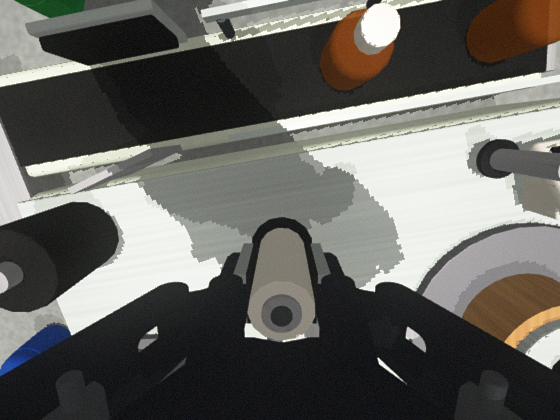

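```bash
python3 -m jog '[{"x":0.03,"y":0.085,"z":0,"wx":0,"wy":0,"wz":0},{"x":0.03,"y":0.09,"z":0,"wx":0,"wy":0,"wz":0},{"x":0.02,"y":0.09,"z":0,"wx":0,"wy":0,"wz":0},{"x":0.02,"y":0.09,"z":0,"wx":0,"wy":0,"wz":0},{"x":0.01,"y":0.09,"z":0,"wx":0,"wy":0,"wz":0},{"x":0.01,"y":0.09,"z":0,"wx":0,"wy":0,"wz":0},{"x":0.005,"y":0.09,"z":0,"wx":0,"wy":0,"wz":0},{"x":0,"y":0.09,"z":0,"wx":0,"wy":0,"wz":0}]'
python3 arc.py
```

```text
time: 29.28
ee_pos: [0.5992, 0.2426, 0.1653]
eef_rot: [-0.554, -3.091, 0.005]
contact_force: [-2.1, -6.1, 8.9]
finger_gap: 0.293
pos [0.5992 0.2426 0.1653] r 0.1094 ang 160.0 theta 0.666 F [-2.1 -6.1  8.9] gap 0.293 t 29.275
0.77 [0.6029 0.2529] [0.002 0.183] tangent [0.43 0.9 ]
0.87 [0.6081 0.2626] [-0.026  0.181] tangent [0.52 0.85]
0.97 [0.6143 0.2716] [-0.044  0.178] tangent [0.6 0.8]
1.07 [0.6214 0.2801] [-0.062  0.173] tangent [0.68 0.73]
1.17 [0.6293 0.2877] [-0.079  0.166] tangent [0.75 0.66]
```

```bash
python3 - <<'E'
from h import *; from plant import camera
c=camera("scene"); crop(c,190,160,390,310,3.5,"s15.png")
E
```

```text
(no output)
```

View pics/s15.png

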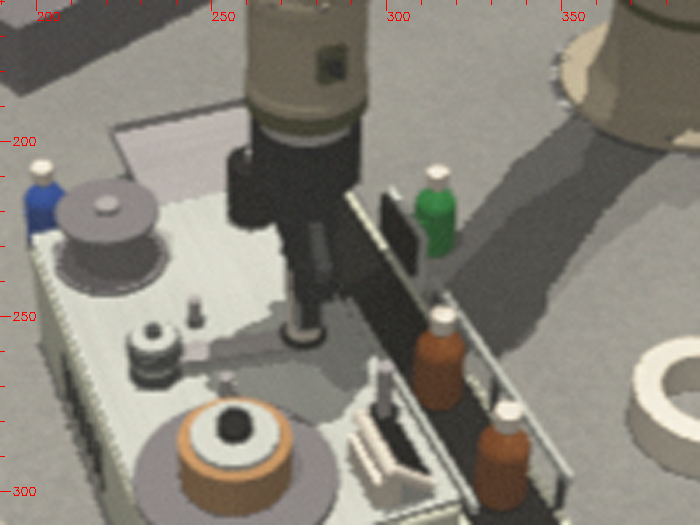

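```bash
python3 -m jog '[{"x":-0.005,"y":0.09,"z":0,"wx":0,"wy":0,"wz":0},{"x":-0.01,"y":0.09,"z":0,"wx":0,"wy":0,"wz":0},{"x":-0.015,"y":0.09,"z":-0.01,"wx":0,"wy":0,"wz":0},{"x":-0.02,"y":0.09,"z":0,"wx":0,"wy":0,"wz":0},{"x":-0.025,"y":0.09,"z":0,"wx":0,"wy":0,"wz":0},{"x":-0.025,"y":0.085,"z":0,"wx":0,"wy":0,"wz":0},{"x":0,"y":0,"z":0,"wx":0,"wy":0,"wz":0}]'
python3 arc.py
```

```text
time: 30.2
ee_pos: [0.6146, 0.2711, 0.1653]
eef_rot: [-0.552, -3.089, 0.007]
contact_force: [-6.8, -4.5, 8.4]
finger_gap: 0.292
pos [0.6146 0.2711 0.1653] r 0.1095 ang 143.0 theta 0.964 F [-6.8 -4.5  8.4] gap 0.292 t 30.2
1.06 [0.6212 0.2799] [-0.053  0.175] tangent [0.68 0.73]
1.16 [0.6291 0.2876] [-0.078  0.166] tangent [0.75 0.66]
```

```bash
python3 -m jog '[{"x":-0.02,"y":0.055,"z":0,"wx":0,"wy":0,"wz":0},{"x":-0.02,"y":0.055,"z":0,"wx":0,"wy":0,"wz":0},{"x":-0.02,"y":0.05,"z":0,"wx":0,"wy":0,"wz":0},{"x":0,"y":0,"z":0,"wx":0,"wy":0,"wz":0}]'
python3 arc.py | head -1
python3 -m jog '[{"x":-0.02,"y":0.05,"z":0,"wx":0,"wy":0,"wz":0},{"x":0,"y":0,"z":0,"wx":0,"wy":0,"wz":0}]'
python3 arc.py | head -1
```

```text
time: 30.7
ee_pos: [0.621, 0.2789, 0.1653]
eef_rot: [-0.552, -3.088, 0.007]
contact_force: [-7.1, -4.1, 8.2]
finger_gap: 0.287
pos [0.621  0.2789 0.1653] r 0.1095 ang 137.7 theta 1.056 F [-7.1 -4.1  8.2] gap 0.287 t 30.7
time: 30.95
ee_pos: [0.6231, 0.2812, 0.1653]
eef_rot: [-0.552, -3.088, 0.007]
contact_force: [-6.1, -5.5, 8.7]
finger_gap: 0.29
pos [0.6231 0.2812 0.1653] r 0.1095 ang 136.1 theta 1.084 F [-6.1 -5.5  8.7] gap 0.29 t 30.95
```

```bash
python3 -m jog '[{"x":-0.015,"y":0.03,"z":0,"wx":0,"wy":0,"wz":0},{"x":0,"y":0,"z":0,"wx":0,"wy":0,"wz":0}]'
python3 arc.py | head -1
python3 -m jog '[{"x":-0.015,"y":0.03,"z":0,"wx":0,"wy":0,"wz":0},{"x":0,"y":0,"z":0,"wx":0,"wy":0,"wz":0}]'
python3 arc.py | head -1
```

```text
time: 31.2
ee_pos: [0.6245, 0.2826, 0.1654]
eef_rot: [-0.552, -3.088, 0.007]
contact_force: [-7.9, -4.9, 8.6]
finger_gap: 0.29
pos [0.6245 0.2826 0.1654] r 0.1095 ang 135.1 theta 1.102 F [-7.9 -4.9  8.6] gap 0.29 t 31.2
time: 31.45
ee_pos: [0.6251, 0.2832, 0.1653]
eef_rot: [-0.552, -3.086, 0.009]
contact_force: [-10.7, -6.0, 11.4]
finger_gap: 0.296
pos [0.6251 0.2832 0.1653] r 0.1095 ang 134.6 theta 1.11 F [-10.7  -6.   11.4] gap 0.296 t 31.45
```

```bash
python3 -m jog '[{"x":-0.015,"y":0.03,"z":0,"wx":0,"wy":0,"wz":0},{"x":0,"y":0,"z":0,"wx":0,"wy":0,"wz":0}]'
python3 arc.py | head -1
python3 -m jog '[{"x":0,"y":0,"z":0,"wx":0,"wy":0,"wz":0},{"x":0,"y":0,"z":0,"wx":0,"wy":0,"wz":0}]'
python3 arc.py | head -1
python3 - <<'E'
from h import *; from plant import camera
for n in ["scene","top","wrist"]:
    c=camera(n); cv2.imwrite(f"pics/{n}16.png",c["image"])
    if n=="scene": crop(c,160,120,390,320,3,"s16.png")
    if n=="top": crop(c,155,110,365,255,3.8,"t16.png")
E
```

```text
time: 31.7
ee_pos: [0.6254, 0.2835, 0.1652]
eef_rot: [-0.552, -3.084, 0.013]
contact_force: [-13.9, -8.7, 14.3]
finger_gap: 0.291
pos [0.6254 0.2835 0.1652] r 0.1095 ang 134.4 theta 1.114 F [-13.9  -8.7  14.3] gap 0.291 t 31.7
time: 31.95
ee_pos: [0.6254, 0.2835, 0.1652]
eef_rot: [-0.552, -3.084, 0.013]
contact_force: [-15.0, -10.0, 15.1]
finger_gap: 0.293
pos [0.6254 0.2835 0.1652] r 0.1095 ang 134.4 theta 1.114 F [-15.  -10.   15.1] gap 0.293 t 31.95
```

View pics/s16.png

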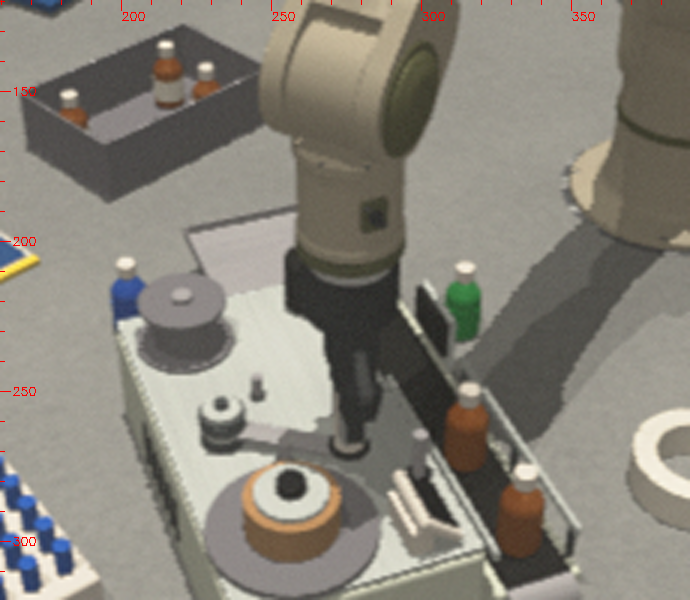

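View pics/top16.png

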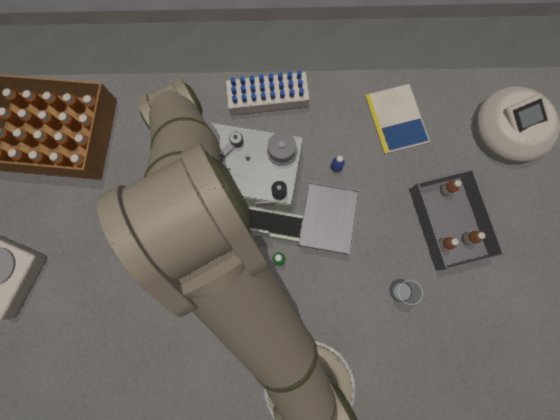

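View pics/wrist16.png

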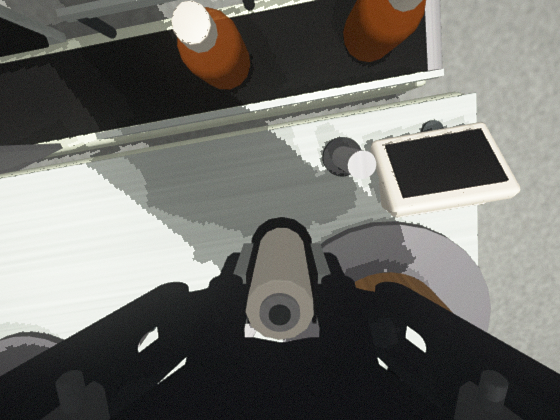

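```bash
python3 -m jog '[{"x":0,"y":0,"z":0,"wx":0,"wy":0,"wz":0},{"x":0,"y":0,"z":0,"wx":0,"wy":0,"wz":0},{"x":0,"y":0,"z":0,"wx":0,"wy":0,"wz":0},{"x":0,"y":0,"z":0,"wx":0,"wy":0,"wz":0},{"x":0,"y":0,"z":0,"wx":0,"wy":0,"wz":0},{"x":0,"y":0,"z":0,"wx":0,"wy":0,"wz":0},{"x":0,"y":0,"z":0,"wx":0,"wy":0,"wz":0},{"x":0,"y":0,"z":0,"wx":0,"wy":0,"wz":0}]'
python3 arc.py | head -1
python3 - <<'E'
from h import *; from plant import camera
c=camera("top"); crop(c,390,150,510,280,4,"t17.png")
E
```

```text
time: 33.1
ee_pos: [0.6254, 0.2835, 0.1652]
eef_rot: [-0.552, -3.084, 0.013]
contact_force: [-14.5, -10.2, 15.0]
finger_gap: 0.29
pos [0.6254 0.2835 0.1652] r 0.1095 ang 134.4 theta 1.114 F [-14.5 -10.2  15. ] gap 0.29 t 33.1
```

View pics/t17.png

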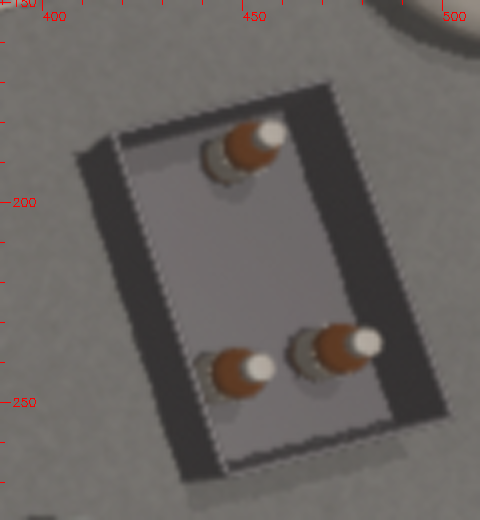

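All three bottles stand upright in the tote, with caps near (454,182), (452,241) and (478,235). The tension arm has stayed at its stop for over a second, so I'm handing in.

```bash
python3 -c "
from plant import close_job; print(close_job())"
```

```text
the job is handed in; nothing more can be done
None
```

The job is handed in at about 33 s of the 62 s allowed. Both labelled bottles are in the grey tote, and the tension arm is held at its end stop with the fingers.

- **Bottles:** I moved the two bottles one at a time from the catch tray to the empty end of the tote. I lowered each until the wrist force showed it touching the floor, then let go. The last picture from above shows all three bottles in the tote upright.
- **Tension arm:** I gripped the roller at 45 N and eased it round its arc to the stop. The last readings put the arm at about 1.11 rad. It did not move over the last second, and the push was about 17–18 N, well above the spring's 8 N, so it is against the stop.
- **Other things on the bench:** In the final pictures the unlabelled bottles, beaker, label roll and the blue and green bottles look untouched. The screwdriver was hidden or out of frame in the last pictures I viewed, so I did not check it again. My moves did not go low near it.

Two readings were slightly off:
- The computed angle is 0.01 rad past the nominal 1.10, which is within the camera calibration error.
- The wrist also showed about 15 N of upward force while holding. I put that down to the grip on the roller; it was steady and well inside the limits.

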